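Swing the table lamp over the bowl

ROBOT

A 6-joint arm with a two-finger parallel gripper is mounted at the origin on the work surface. World frame = base frame: x ahead of the robot, y to its left, z up, the work surface at z = 0. Lengths are in m, angles in rad, forces in N, time in s.
With the tool pointing down it reaches from about 0.375 to 0.9 m from the base axis. Payload 3.1 kg.
Tool frame: the origin (TCP) lies on the centre line of the jaws, within the pads' length; the fingertips stand 19 mm ahead of it and the grasp point (between the pads) is the TCP; z points along the fingers, y is the line along which they close (so a half turn about z gives the same grasp; the last joint's range is limited). The gripper opens to 85 mm and grips with 20 to 120 N. Pads are 22 mm wide; open, the fingers measure 114 mm over their backs; the gripper's body (76 mm by 85 mm) begins 54 mm behind the grasp point. The pads swing forward as they close: fully open they stand 13 mm farther back than shut.
Start: joints at [1.06, 0.527, 1.433, -0, 1.181, -0.178], TCP at [0.204, 0.591, 0.25] pointing down, gripper open.
Joint ranges: [-3.08, 3.08], [-0.75, 2.2], [0.22, 2.44], [-1.43, 4.57], [0, 2.65], [-2.85, 2.85]. Speed limits (rad/s): [2.79, 2.79, 3.14, 3.14, 3.14, 3.14].

INTERFACE

Orientations are given as a unit quaternion [x, y, z, w].
In Python, from station import manip, cams, sign_off gives the robot as it stands.
- The arm moves only by the tool carry_out, never from a script. Its argument "targets" is a list that holds one entry, the list of rows, each a list of 7 numbers: the shift along the tool's x, y, z in cm, then the turn, a rotation vector about the tool's x, y, z in degrees, then the finger opening in cm, from 0 to 8.54. A call has 1 to 12 rows; each row is the pose to reach, as a shift and turn from the pose commanded when the call began, along the tool's axes at that moment; what a row does not reach only later rows make up. A row lasts 1/12 s, in which the tool goes at most 41.7 mm and 7.16 degrees, less where a joint would pass 70% of its speed; a pose out of reach is approached as far as the arm can. A call with a gripper value outside its range is refused whole. The fingers move at their own pace and stop on an object; "force" is the grip in N (left out, the last holds). Time passes only in rows, so rows that repeat a pose let the fingers close. It gives the time, the measured TCP pose, the force, the opening and the grip force at its end, in the units of the state.
- manip.sense(): the state, without advancing time (a new reading comes with each control period).
- cams.snapshot(name): name is "scene" or "top" or "wrist"; returns the picture (384x512x3 uint8, red, green, blue); there is no depth.
- cams.camera_info(name): a dict with "K" (3x3 intrinsics, pixels), "T" (4x4, takes a point from camera to world coordinates). Camera axes: x right, y down, z forward; pixel columns grow to the right and rows downward; lengths in m; the calibration is good to about 2 mm. A picture is of the moment at which its call begins: read the wrist's pose just before it. camera_info takes no time and is no camera call; for the wrist camera it gives the pose at the moment of the call.
- sign_off(): hands the job in; it is judged then, once.
The state is a dict: "t": time; "q": joint angles; "qd": joint speeds; "tau": joint torques, N m; "tcp_pos": TCP position; "tool_rot": TCP orientation; "force": force on the tool from outside, world axes, zero at the start; "ft_torque": the same for the moment, N m; "finger_gap": opening from 0.0 (shut) to 1.0 (fully open); "gripper_force": force on a finger pad.
Only numpy, scipy, OpenCV 4.12 (cv2) and the standard library are available. Lean on these libraries where they do the work, as an engineer would, in place of code of your own. Each camera call takes 0.05 s, during which the arm holds its last target. There are 200 camera calls.

TASK

The table lamp's heavy boom turns almost without friction on its post. With light fingertip pushes on the shade (never more than about 12 N, so no gripping), swing it round until the square shade hangs centred over the bowl, brake it to a standstill there, and let go so that it stays. Keep the swing gentle (the shade never faster than about 0.25 m/s), never let the boom run into its end stops, and leave everything else on the table where it is.

Things in the scene. Friction and masses are not known exactly. Their poses are not given: they have to be found in the camera images.
- boom (a joint): Angle of the lamp's boom on its post, rad. 0: along the lamp's -x axis (towards the robot); grows as the shade swings to the robot's left (+y), clockwise from above. End stops at -1.15 and 1.15. Inertia about the post 0.195 kg m2 nominal (true 0.75 to 1.35 times), damping 0.012 N m s/rad, dry friction 0.0005 N m, no spring: once pushed it coasts many seconds.
- shade_center (a point): Centre of the shade, a closed square white lantern, 140 x 140 x 105 mm (150 to 255 mm above the table) on a flat wooden boom 100 mm wide. It circles the post at 300 mm radius. Its panels are springy: a blow rebounds with about half its speed. The two faces to push lie 70 mm either side of this point along the swing. Nothing near its path stands taller than 90 mm.
- lamp_axis (a point): Point on the axis of the lamp's upright post, 202 mm above the table; x axis: boom angle 0 is along its -x, y to the left. The steel post, 36 mm thick, stands fixed on a round base; a dark counterweight 120 mm wide ends the boom 115 mm behind the axis.
- place_center (a point): Centre of the served place, on top of its fixed plate: a round yellow mat 250 mm across with a blue plate 210 mm across on which the bowl stands. 300 mm from the post's axis, so the shade passes exactly over it; 9 mm above the table.
- bowl: Loose blue bowl, 130 mm across and 50 mm high, standing in the middle of the served plate; origin at the centre of its underside. The shade is to hang above it.
- plate: Blue plate 200 mm across, 20 mm high, on the other yellow mat, with no bowl; origin under its centre. Leave alone.
- salt: Steel salt shaker, 42 mm across, 62 mm high; origin under its centre. Leave alone.
- pepper: Dark wooden pepper shaker, 42 mm across, 72 mm high; origin under its centre. Leave alone.
Things that resemble listed ones, but are neither listed nor needed, are in the scene too. What is shaped like the bowl but purple is not meant.

How it is judged:
By the outcome, as a careful person would: the job done as asked, in the order asked, and still so for the second after the job is handed in, with the robot touching nothing.
It also fails if it takes over 35 s, if anything falls off the work surface, if the arm or the gripper's body presses on something with over 40 N, if the wrist force passes 120 N, or if a joint passes its speed limit or range.

## Working session

There is one attempt and no reset: what is moved stays moved. The work goes in short steps, Python scripts to look and compute and a tool call to move; the robot and the scene stay as the last step left them, time stands still between calls to the robot, and variables do not carry over. Pictures are saved under pics/ and viewed, at most 10 in all, crops included, and the job is handed in when it is done.

Besides the shell and the picture viewer there is one more tool, called after "Call:" as name(argument=value, ...) on one line, values as JSON. carry_out: Moves the arm, as the interface text tells. Its arguments: {"type":"object","properties":{"targets":{"type":"array"},"force":{"type":"number"}},"required":["targets"]}

```bash
mkdir -p pics; ls; python3 - <<'E'
from station import manip,cams
import cv2,numpy as np
print(manip.sense())
a=cams.snapshot("scene");b=cams.snapshot("top")
np.save("a.npy",a);np.save("b.npy",b)
for n in("scene","top"):
    i=cams.camera_info(n);print(n,i["K"],i["T"])
cv2.imwrite("pics/a.png",a[:,:,::-1]);cv2.imwrite("pics/b.png",b[:,:,::-1])
E
```

```text
pics
{'t': 0.0, 'q': array([ 1.06051131e+00,  5.28472951e-01,  1.43389733e+00,  2.82002650e-05,
        1.18138792e+00, -1.78524633e-01]), 'qd': array([ 0.00212974, -0.00052322, -0.00010083,  0.00148643, -0.00120614,
       -0.00120507]), 'tau': array([-1.42617482e-03, -4.42354238e+01, -1.78020859e+01, -6.32866813e-04,
        8.65912327e-03,  1.49735132e-05]), 'tcp_pos': array([0.20321542, 0.59033328, 0.24933098]), 'tool_rot': array([ 1.65125700e-01,  9.86271935e-01, -1.01478309e-03, -3.77855497e-04]), 'force': array([-0.59665854, -0.67267298, -0.45885669]), 'ft_torque': array([ 0.01086034, -0.0073454 ,  0.03265343]), 'gripper_force': 0.0, 'finger_gap': 1.0018130527259406}
scene [[491.74535852   0.         258.07289083]
 [  0.         491.74535852 187.36109043]
 [  0.           0.           1.        ]] [[ 0.03623376  0.78936592 -0.61285281  1.52869094]
 [ 0.99928539 -0.02201438  0.03072591 -0.05160671]
 [ 0.01076242 -0.61352817 -0.78959949  1.35676714]
 [ 0.          0.          0.          1.        ]]
top [[455.97795813   0.         258.35336767]
 [  0.         455.97795813 192.82323573]
 [  0.           0.           1.        ]] [[-0.10304604 -0.97163156  0.21286995  0.33660294]
 [-0.99467531  0.10100116 -0.02048873  0.00408687]
 [-0.00159261 -0.21384777 -0.9768657   1.33866269]
 [ 0.          0.          0.          1.        ]]
```

View pics/a.png

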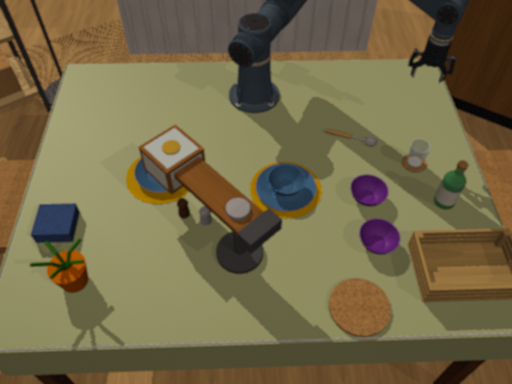

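View pics/b.png

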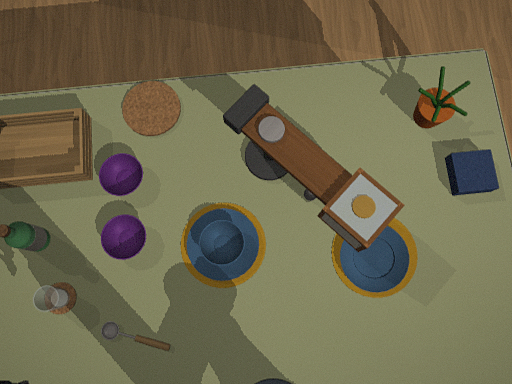

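The scene view shows the shade at (172,147), the post cap at (238,208) and the bowl at (290,180). In the top view the same things are at (364,206), (271,128) and (222,243). The shade has to swing towards +y. I'll measure these next.

```bash
cat > h.py <<'E'
import numpy as np,cv2
from station import cams
I={n:cams.camera_info(n) for n in("scene","top")}
def ray(n,p):
    K,T=I[n]["K"],I[n]["T"]; d=T[:3,:3]@np.linalg.inv(K)@[p[0],p[1],1]
    return T[:3,3],d/np.linalg.norm(d)
def plane(n,p,z):
    o,d=ray(n,p); return o+d*(z-o[2])/d[2]
def tri(p,q):
    A=np.zeros((3,3));b=np.zeros(3);R=[ray("scene",p),ray("top",q)]
    for o,d in R:
        P=np.eye(3)-np.outer(d,d);A+=P;b+=P@o
    x=np.linalg.solve(A,b);return x,[np.linalg.norm((np.eye(3)-np.outer(d,d))@(x-o)) for o,d in R]
def blobs(img,lo,hi,box,amin=30):
    h=cv2.cvtColor(img,cv2.COLOR_RGB2HSV);m=cv2.inRange(h,lo,hi);k=np.zeros_like(m);x0,y0,x1,y1=box;k[y0:y1,x0:x1]=m[y0:y1,x0:x1]
    c,_=cv2.findContours(k,cv2.RETR_EXTERNAL,cv2.CHAIN_APPROX_NONE)
    return sorted([x for x in c if cv2.contourArea(x)>amin],key=cv2.contourArea)[::-1]
E
python3 - <<'E'
from h import *
a=np.load("a.npy");b=np.load("b.npy")
Y=((18,140,90),(32,255,255))
for n,im,bx in(("scene",a,(245,155,330,222)),("top",b,(175,195,270,295))):
    c=blobs(im,*Y,bx)
    pts=np.vstack(c)[:,0]
    h=cv2.convexHull(np.vstack(c))[:,0]
    w=np.array([plane(n,p,0.003)[:2] for p in h]);
    (x,y),r=cv2.minEnclosingCircle(w.astype(np.float32)); print(n,"mat",len(c),x,y,2*r)
    # blue bowl+plate
B=((100,60,30),(120,255,255))
for n,im,bx in(("scene",a,(245,155,330,222)),("top",b,(175,195,270,295))):
    c=blobs(im,*B,bx)[0]; h=cv2.convexHull(c)[:,0]
    w=np.array([plane(n,p,0.009)[:2] for p in h]);(x,y),r=cv2.minEnclosingCircle(w.astype(np.float32)); print(n,"plate",x,y,2*r)
# white shade top & cap
W=((0,0,135),(180,70,255))
P={}
for n,im,bs in(("scene",a,((140,120,205,195),(222,192,256,222))),("top",b,((325,165,408,250),(255,112,290,145)))):
    for k,bx in zip(("shade","cap"),bs):
        c=blobs(im,*W,bx)
        print(n,k,[(cv2.contourArea(x),np.round(cv2.minAreaRect(x)[0],1),cv2.boundingRect(x)) for x in c[:3]])
    h=cv2.cvtColor(im,cv2.COLOR_RGB2HSV)
    for p in ([(238,208),(160,140),(172,147)] if n=="scene" else [(271,128),(345,205),(364,206)]): print(p,h[p[1],p[0]])
o=np.hstack([cv2.resize(a[115:275,120:320],None,fx=2,fy=2,interpolation=cv2.INTER_CUBIC),cv2.resize(b[80:240,210:410],None,fx=2,fy=2,interpolation=cv2.INTER_CUBIC)])
cv2.imwrite("pics/c.png",o[:,:,::-1])
E
```

```text
scene mat 1 0.4856773316860199 0.09423697739839554 0.25705620646476746
top mat 1 0.4859963357448578 0.09543861448764801 0.2497566044330597
scene plate 0.4790569841861725 0.09622107446193695 0.20617927610874176
top plate 0.48716112971305847 0.0963684543967247 0.20994842052459717
scene shade [(1108.5, array([170.7, 147.2]), (144, 128, 54, 41))]
scene cap [(292.0, array([237. , 206.5]), (226, 198, 23, 18))]
(238, 208) [ 11  29 140]
(160, 140) [ 30  14 168]
(172, 147) [ 21 201 164]
top shade [(2231.5, array([363. , 206.7]), (330, 174, 68, 67)), (1158.5, array([374.5, 196. ]), (342, 165, 66, 63)), (132.5, array([330. , 236.5]), (325, 224, 11, 26))]
top cap [(31.5, array([279.1, 131.7]), (273, 122, 12, 18))]
(271, 128) [ 15  20 126]
(345, 205) [ 44  18 157]
(364, 206) [ 20 163 152]
```

View pics/c.png

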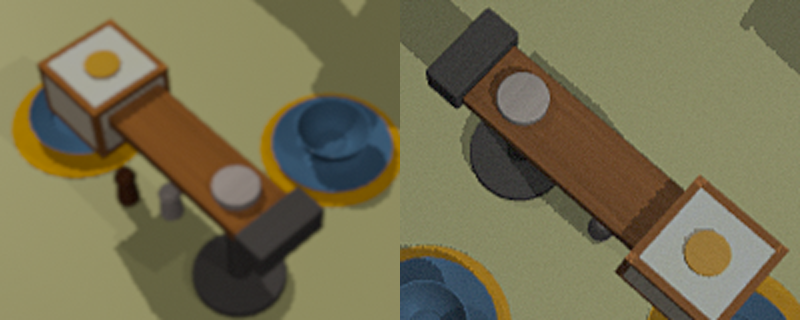

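The crop shows the shade's yellow spot at scene (171,147) / top (364,206.5), and the cap at scene (238,208) / top (271.5,128.5). I'll triangulate these two.

```bash
python3 - <<'E'
from h import *
a=np.load("a.npy");b=np.load("b.npy")
def cen(im,lo,hi,bx):
    c=blobs(im,lo,hi,bx,20)[0];m=cv2.moments(cv2.convexHull(c));return np.array([m['m10']/m['m00'],m['m01']/m['m00']])
Y=((14,100,90),(32,255,255))
s=cen(a,*Y,(155,135,187,160)),cen(b,*Y,(348,188,382,225))
C=((0,0,95),(180,60,255))
p=cen(a,*C,(222,194,256,224)),cen(b,*C,(256,112,288,144))
S,e=tri(*s);A,e2=tri(*p);print(s,S,e);print(p,A,e2)
P=np.array([.486,.0955])
print("R shade",np.linalg.norm(S[:2]-A[:2]),"R place",np.linalg.norm(P-A[:2]))
ang=lambda v:np.arctan2(v[1],-v[0])
print(ang(S[:2]-A[:2]),ang(P-A[:2]))
for n,q in zip(("scene","top"),s):print(plane(n,q,.256))
for n,q in zip(("scene","top"),p):print(plane(n,q,A[2]))
E
```

```text
(array([170.64131455, 146.63943662]), array([363.46556823, 206.19729616])) [ 0.51307947 -0.26698557  0.25805441] [np.float64(0.0001123331306882244), np.float64(0.00011233313068826996)]
(array([237.42512749, 207.61845155]), array([271.36973948, 128.50968604])) [ 0.73668965 -0.06841667  0.24700963] [np.float64(0.0002868262846229981), np.float64(0.00028682628462298437)]
R shade 0.29905036789056294 R place 0.29952290899735456
-0.726153247746802 0.5790860172249558
[ 0.51121048 -0.26727387  0.256     ]
[ 0.51341378 -0.26761682  0.256     ]
[ 0.7367134  -0.0681303   0.24700963]
[ 0.73668108 -0.06870376  0.24700963]
```

```bash
cat > p.py <<'E'
import json,os,numpy as np
from scipy.spatial.transform import Rotation as Ro
A=np.array([.7367,-.0684]);TH=.579
F="cmd.json"
def load():
    return json.load(open(F)) if os.path.exists(F) else dict(p=[.204,.591,.25],yaw=160.99) # yaw of tool x, deg; tool z down
def at(th,off,r=.3):  # point beside the shade at boom angle th, off along the swing
    return A+r*np.array([-np.cos(th),np.sin(th)])+off*np.array([np.sin(th),np.cos(th)])
def plan(wp,save=True): # wp: rows of (x,y,z,yaw) -> tool rows of 12
    s=load()
    for k in range(0,len(wp),12):
        c=np.radians(s["yaw"]);X=np.array([np.cos(c),np.sin(c),0]);Y=np.array([np.sin(c),-np.cos(c),0])
        p0=np.array(s["p"]);out=[]
        for x,y,z,w in wp[k:k+12]:
            d=np.array([x,y,z])-p0
            out.append([round(float(d@X*100),1),round(float(d@Y*100),1),round(float(-d[2]*100),1),0,0,round(float(s["yaw"]-w)),0])
        print(out)
        q=out[-1];s=dict(p=list(p0+(X*q[0]+Y*q[1]-np.array([0,0,q[2]]))/100),yaw=s["yaw"]-q[5])
        s["p"][2]=p0[2]-q[2]/100
    if save: json.dump(s,open(F,"w"))
    print(np.round(s["p"],4),s["yaw"])
def lin(a,b,n): a,b=np.array(a),np.array(b);return [a+(b-a)*(i+1)/n for i in range(n)]
E
python3 - <<'E'
from p import *
g=at(-.726-.1,-.081)
m=[.47,.14,.36,140]
a=[.204,.591,.25,160.99];h=[*g,.36,126];d=[*g,.222,126]
print(g);plan(lin(a,m,14)+lin(m,h,14)+lin(h,d,6)+[d]*2)
E
```

```text
[ 0.59290668 -0.34387138]
[[-2.8, -2.4, -0.8, 0, 0, 1, 0], [-5.7, -4.9, -1.6, 0, 0, 3, 0], [-8.5, -7.3, -2.4, 0, 0, 4, 0], [-11.4, -9.7, -3.1, 0, 0, 6, 0], [-14.2, -12.1, -3.9, 0, 0, 7, 0], [-17.1, -14.6, -4.7, 0, 0, 9, 0], [-19.9, -17.0, -5.5, 0, 0, 10, 0], [-22.8, -19.4, -6.3, 0, 0, 12, 0], [-25.6, -21.8, -7.1, 0, 0, 13, 0], [-28.5, -24.3, -7.9, 0, 0, 15, 0], [-31.3, -26.7, -8.6, 0, 0, 16, 0], [-34.1, -29.1, -9.4, 0, 0, 18, 0]]
[[-3.5, -1.4, -0.8, 0, 0, 1, 0], [-7.0, -2.9, -1.6, 0, 0, 3, 0], [-9.7, -5.1, -1.6, 0, 0, 4, 0], [-12.5, -7.3, -1.6, 0, 0, 5, 0], [-15.3, -9.6, -1.6, 0, 0, 6, 0], [-18.1, -11.8, -1.6, 0, 0, 7, 0], [-20.9, -14.0, -1.6, 0, 0, 8, 0], [-23.7, -16.3, -1.6, 0, 0, 9, 0], [-26.4, -18.5, -1.6, 0, 0, 10, 0], [-29.2, -20.7, -1.6, 0, 0, 11, 0], [-32.0, -22.9, -1.6, 0, 0, 12, 0], [-34.8, -25.2, -1.6, 0, 0, 13, 0]]
[[-3.2, -1.5, -0.0, 0, 0, 1, 0], [-6.4, -3.1, -0.0, 0, 0, 2, 0], [-9.6, -4.6, -0.0, 0, 0, 3, 0], [-12.8, -6.2, -0.0, 0, 0, 4, 0], [-12.8, -6.2, 2.3, 0, 0, 4, 0], [-12.8, -6.2, 4.6, 0, 0, 4, 0], [-12.8, -6.2, 6.9, 0, 0, 4, 0], [-12.8, -6.2, 9.2, 0, 0, 4, 0], [-12.8, -6.2, 11.5, 0, 0, 4, 0], [-12.8, -6.2, 13.8, 0, 0, 4, 0], [-12.8, -6.2, 13.8, 0, 0, 4, 0], [-12.8, -6.2, 13.8, 0, 0, 4, 0]]
[ 0.5926 -0.3438  0.222 ] 125.99000000000001
```

Call:
carry_out(targets=[[[-2.8, -2.4, -0.8, 0, 0, 1, 0], [-5.7, -4.9, -1.6, 0, 0, 3, 0], [-8.5, -7.3, -2.4, 0, 0, 4, 0], [-11.4, -9.7, -3.1, 0, 0, 6, 0], [-14.2, -12.1, -3.9, 0, 0, 7, 0], [-17.1, -14.6, -4.7, 0, 0, 9, 0], [-19.9, -17.0, -5.5, 0, 0, 10, 0], [-22.8, -19.4, -6.3, 0, 0, 12, 0], [-25.6, -21.8, -7.1, 0, 0, 13, 0], [-28.5, -24.3, -7.9, 0, 0, 15, 0], [-31.3, -26.7, -8.6, 0, 0, 16, 0], [-34.1, -29.1, -9.4, 0, 0, 18, 0]]])

```text
t: 1.1
tcp_pos: [0.4313, 0.2029, 0.3444]
tool_rot: [0.318, 0.948, -0.0, -0.0]
force: [0.3, 0.9, -0.7]
finger_gap: -0.001
gripper_force: 0.0
```

Call:
carry_out(targets=[[[-3.5, -1.4, -0.8, 0, 0, 1, 0], [-7.0, -2.9, -1.6, 0, 0, 3, 0], [-9.7, -5.1, -1.6, 0, 0, 4, 0], [-12.5, -7.3, -1.6, 0, 0, 5, 0], [-15.3, -9.6, -1.6, 0, 0, 6, 0], [-18.1, -11.8, -1.6, 0, 0, 7, 0], [-20.9, -14.0, -1.6, 0, 0, 8, 0], [-23.7, -16.3, -1.6, 0, 0, 9, 0], [-26.4, -18.5, -1.6, 0, 0, 10, 0], [-29.2, -20.7, -1.6, 0, 0, 11, 0], [-32.0, -22.9, -1.6, 0, 0, 12, 0], [-34.8, -25.2, -1.6, 0, 0, 13, 0]]])

```text
t: 2.1
tcp_pos: [0.5573, -0.2075, 0.3598]
tool_rot: [0.423, 0.906, 0.0, -0.001]
force: [-0.4, -0.5, -0.6]
finger_gap: -0.002
gripper_force: 0.0
```

Call:
carry_out(targets=[[[-3.2, -1.5, 0, 0, 0, 1, 0], [-6.4, -3.1, 0, 0, 0, 2, 0], [-9.6, -4.6, 0, 0, 0, 3, 0], [-12.8, -6.2, 0, 0, 0, 4, 0], [-12.8, -6.2, 2.3, 0, 0, 4, 0], [-12.8, -6.2, 4.6, 0, 0, 4, 0], [-12.8, -6.2, 6.9, 0, 0, 4, 0], [-12.8, -6.2, 9.2, 0, 0, 4, 0], [-12.8, -6.2, 11.5, 0, 0, 4, 0], [-12.8, -6.2, 13.8, 0, 0, 4, 0], [-12.8, -6.2, 13.8, 0, 0, 4, 0], [-12.8, -6.2, 13.8, 0, 0, 4, 0]]])

```text
t: 3.1
tcp_pos: [0.5912, -0.3433, 0.2205]
tool_rot: [0.454, 0.891, 0.0, -0.002]
force: [0.7, -0.6, -0.3]
finger_gap: 0.006
gripper_force: 0.0
```

```bash
cat >> h.py <<'E'
def shade(n="scene"):
    import p; from station import manip
    t=manip.sense()["t"];im=cams.snapshot(n)
    # yellow spot on the shade: small yellow blob whose ray at z=.258 lies 0.3 m from the post
    r=[]
    for c in blobs(im,(14,100,90),(32,255,255),(0,0,512,384),20):
        m=cv2.moments(cv2.convexHull(c));q=plane(n,(m['m10']/m['m00'],m['m01']/m['m00']),.258)[:2]
        v=q-p.A;R=np.linalg.norm(v)
        if abs(R-.3)<.025 and m['m00']<500: r.append((round(float(np.arctan2(v[1],-v[0])),4),round(float(R),4),int(m['m00'])))
    return t,r,im
E
python3 - <<'E'
from h import *
for n in("scene","top"):
    t,r,im=shade(n);print(t,r);cv2.imwrite(f"pics/d_{n}.png",im[:,:,::-1])
from p import *
th=-.826;v=0;w=[]
for s in [4,8,9]+[3.5,3.5,4,4.5,5,5.5,6,6.5,7,7.5,8,8.3,8.5,8.5,8.5]+[4,0]:
    th+=s/300; w.append([*at(th,-.081),.222,126])
print(th,len(w));plan(w,save=False)
E
```

```text
3.1 [(-0.7259, 0.299, 177)]
3.15 [(-0.716, 0.2798, 71)]
-0.42666666666666675 20
[[0.3, -0.2, -0.0, 0, 0, 0, 0], [1.1, -0.5, -0.0, 0, 0, 0, 0], [2.0, -0.9, -0.0, 0, 0, 0, 0], [2.3, -1.0, -0.0, 0, 0, 0, 0], [2.6, -1.1, -0.0, 0, 0, 0, 0], [3.0, -1.3, -0.0, 0, 0, 0, 0], [3.5, -1.4, -0.0, 0, 0, 0, 0], [3.9, -1.6, -0.0, 0, 0, 0, 0], [4.5, -1.8, -0.0, 0, 0, 0, 0], [5.1, -2.0, -0.0, 0, 0, 0, 0], [5.7, -2.2, -0.0, 0, 0, 0, 0], [6.4, -2.3, -0.0, 0, 0, 0, 0]]
[[0.8, -0.2, -0.0, 0, 0, 0, 0], [1.6, -0.4, -0.0, 0, 0, 0, 0], [2.4, -0.5, -0.0, 0, 0, 0, 0], [3.3, -0.7, -0.0, 0, 0, 0, 0], [4.2, -0.8, -0.0, 0, 0, 0, 0], [5.1, -0.8, -0.0, 0, 0, 0, 0], [5.5, -0.9, -0.0, 0, 0, 0, 0], [5.5, -0.9, -0.0, 0, 0, 0, 0]]
[ 0.4967 -0.2663  0.222 ] 125.99000000000001
```

View pics/d_scene.png

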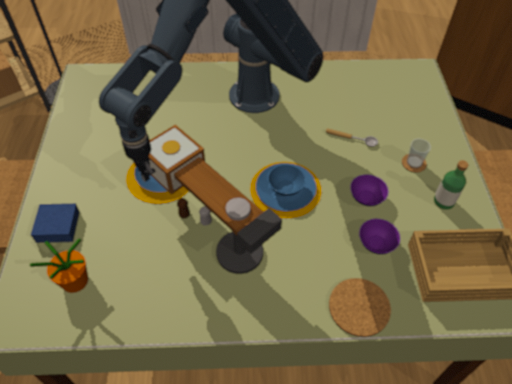

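```bash
sed -i 's/\*100),1)/*100),2)/g' p.py; python3 - <<'E'
from p import *
th=-.826;w=[]
for s in [4,8,9]+[3.5,3.5,4,4.5,5,5.5,6,6.5,7,7.5,8,8.3,8.5,8.5,8.5]+[2]:
    th+=s/300; w.append([*at(th,-.081),.222,126])
e=w[-1]
w+=[[e[0],e[1],.255,126],[e[0],e[1],.29,128]]
t2=.35
u=[at(th,-.081)+(at(t2,.0845)-at(th,-.081))*(i/11) for i in range(1,12)]
print(np.linalg.norm(u[1]-u[0]),th)
w+=[[*u[i],.325 if i else .32,128+19*(i+1)/11] for i in range(11)]
w+=lin(w[-1],[*u[-1],.222,147],4)
print(len(w));plan(w)
E
```

```text
0.034727940499730235 -0.4333333333333334
36
[[0.35, -0.16, -0.0, 0, 0, 0, 0], [1.1, -0.51, -0.0, 0, 0, 0, 0], [1.96, -0.88, -0.0, 0, 0, 0, 0], [2.29, -1.01, -0.0, 0, 0, 0, 0], [2.63, -1.14, -0.0, 0, 0, 0, 0], [3.02, -1.29, -0.0, 0, 0, 0, 0], [3.46, -1.45, -0.0, 0, 0, 0, 0], [3.95, -1.62, -0.0, 0, 0, 0, 0], [4.49, -1.79, -0.0, 0, 0, 0, 0], [5.08, -1.97, -0.0, 0, 0, 0, 0], [5.73, -2.16, -0.0, 0, 0, 0, 0], [6.43, -2.34, -0.0, 0, 0, 0, 0]]
[[0.76, -0.17, -0.0, 0, 0, 0, 0], [1.57, -0.34, -0.0, 0, 0, 0, 0], [2.42, -0.49, -0.0, 0, 0, 0, 0], [3.29, -0.62, -0.0, 0, 0, 0, 0], [4.16, -0.72, -0.0, 0, 0, 0, 0], [5.04, -0.8, -0.0, 0, 0, 0, 0], [5.25, -0.81, -0.0, 0, 0, 0, 0], [5.25, -0.81, -3.3, 0, 0, 0, 0], [5.25, -0.81, -6.8, 0, 0, -2, 0], [8.13, 1.12, -9.8, 0, 0, -4, 0], [11.02, 3.05, -10.3, 0, 0, -5, 0], [13.9, 4.98, -10.3, 0, 0, -7, 0]]
[[2.63, 2.27, -0.0, 0, 0, -2, 0], [5.26, 4.54, -0.0, 0, 0, -4, 0], [7.89, 6.81, -0.0, 0, 0, -5, 0], [10.52, 9.08, -0.0, 0, 0, -7, 0], [13.15, 11.35, -0.0, 0, 0, -9, 0], [15.78, 13.62, -0.0, 0, 0, -11, 0], [18.4, 15.89, -0.0, 0, 0, -12, 0], [21.03, 18.16, -0.0, 0, 0, -14, 0], [21.03, 18.16, 2.57, 0, 0, -14, 0], [21.03, 18.16, 5.15, 0, 0, -14, 0], [21.03, 18.16, 7.72, 0, 0, -14, 0], [21.03, 18.16, 10.3, 0, 0, -14, 0]]
[0.4839 0.1138 0.222 ] 146.99
```

Call:
carry_out(targets=[[[0.35, -0.16, 0, 0, 0, 0, 0], [1.1, -0.51, 0, 0, 0, 0, 0], [1.96, -0.88, 0, 0, 0, 0, 0], [2.29, -1.01, 0, 0, 0, 0, 0], [2.63, -1.14, 0, 0, 0, 0, 0], [3.02, -1.29, 0, 0, 0, 0, 0], [3.46, -1.45, 0, 0, 0, 0, 0], [3.95, -1.62, 0, 0, 0, 0, 0], [4.49, -1.79, 0, 0, 0, 0, 0], [5.08, -1.97, 0, 0, 0, 0, 0], [5.73, -2.16, 0, 0, 0, 0, 0], [6.43, -2.34, 0, 0, 0, 0, 0]]])

```text
t: 4.2
tcp_pos: [0.5349, -0.3053, 0.2223]
tool_rot: [0.454, 0.891, -0.0, 0.0]
force: [-0.3, 0.3, 0.6]
finger_gap: 0.002
gripper_force: 0.0
```

Call:
carry_out(targets=[[[0.76, -0.17, 0, 0, 0, 0, 0], [1.57, -0.34, 0, 0, 0, 0, 0], [2.42, -0.49, 0, 0, 0, 0, 0], [3.29, -0.62, 0, 0, 0, 0, 0], [4.16, -0.72, 0, 0, 0, 0, 0], [5.04, -0.8, 0, 0, 0, 0, 0], [5.25, -0.81, 0, 0, 0, 0, 0], [5.25, -0.81, -3.3, 0, 0, 0, 0], [5.25, -0.81, -6.8, 0, 0, -2, 0], [7.0, 0.36, -9.5, 0, 0, -4, 0], [10.4, 2.6, -10.3, 0, 0, -5, 0], [13.9, 4.98, -10.3, 0, 0, -7, 0]]])

```text
t: 5.2
tcp_pos: [0.4957, -0.1656, 0.3286]
tool_rot: [0.4, 0.917, -0.0, 0.004]
force: [0.0, 0.1, -0.4]
finger_gap: -0.002
gripper_force: 0.0
```

```bash
python3 - <<'E'
from h import *
print(shade()[:2]);print(shade()[:2])
E
```

```text
(5.2, [(-0.2233, 0.2992, 161)])
(5.25, [(-0.2036, 0.3001, 166)])
```

Call:
carry_out(targets=[[[2.63, 2.27, 0, 0, 0, -2, 0], [5.26, 4.54, 0, 0, 0, -4, 0], [7.89, 6.81, 0, 0, 0, -5, 0], [10.52, 9.08, 0, 0, 0, -7, 0], [13.15, 11.35, 0, 0, 0, -9, 0], [15.78, 13.62, 0, 0, 0, -11, 0], [18.4, 15.89, 0, 0, 0, -12, 0], [21.03, 18.16, 0, 0, 0, -14, 0], [21.03, 18.16, 2.57, 0, 0, -14, 0], [21.03, 18.16, 5.15, 0, 0, -14, 0], [21.03, 18.16, 7.72, 0, 0, -14, 0], [21.03, 18.16, 10.3, 0, 0, -14, 0]]])

```text
t: 6.3
tcp_pos: [0.4838, 0.1133, 0.2214]
tool_rot: [0.284, 0.959, 0.0, 0.001]
force: [1.0, 0.3, 0.1]
finger_gap: 0.003
gripper_force: 0.0
```

```bash
python3 - <<'E'
from h import *
from station import manip
print(shade()[:2]);t,r,im=shade();print(t,r,manip.sense()["tcp_pos"]);cv2.imwrite("pics/e.png",im[:,:,::-1])
E
```

```text
(6.3, [(0.1595, 0.2995, 163)])
6.35 [] [0.48078949 0.11285784 0.21882055]
```

View pics/e.png

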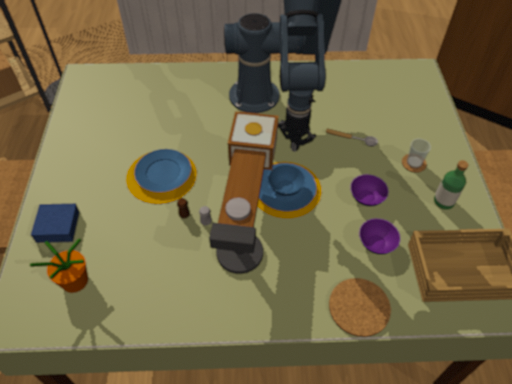

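```bash
python3 - <<'E'
from h import *
im=cv2.imread("pics/e.png")[:,:,::-1].copy();import p
for lo in(14,16,17,18,19):
  for c in blobs(im,(lo,100,90),(32,255,255),(220,100,300,160),20):
    m=cv2.moments(cv2.convexHull(c));q=plane("scene",(m['m10']/m['m00'],m['m01']/m['m00']),.258)[:2];v=q-p.A
    print(lo,m['m00'],np.linalg.norm(v),np.arctan2(v[1],-v[0]))
from p import *
f=.35;w=[]
for s in [0,0,0,2,4,6,6,6,6,5.6,5.1,4.7]:
    f+=s/300;w.append([*at(f,.0845),.222,147])
print(f);plan(w)
E
```

```text
14 1588.5 0.29489922706272365 0.18079174168519396
14 240.0 0.1859927012247172 0.15924935398458714
16 159.5 0.2997829616972862 0.17671924958411533
16 162.0 0.3148281003597037 -0.025197175759915053
16 76.5 0.3657511087580525 0.31262541127074356
17 159.5 0.2997829616972862 0.17671924958411533
18 159.5 0.2997829616972862 0.17671924958411533
19 155.0 0.30028051177503945 0.17528077954907648
0.5013333333333334
[[0.0, -0.0, -0.0, 0, 0, 0, 0], [0.0, -0.0, -0.0, 0, 0, 0, 0], [0.0, -0.0, -0.0, 0, 0, 0, 0], [-0.01, 0.21, -0.0, 0, 0, 0, 0], [-0.03, 0.62, -0.0, 0, 0, 0, 0], [-0.08, 1.24, -0.0, 0, 0, 0, 0], [-0.14, 1.86, -0.0, 0, 0, 0, 0], [-0.22, 2.48, -0.0, 0, 0, 0, 0], [-0.3, 3.1, -0.0, 0, 0, 0, 0], [-0.39, 3.67, -0.0, 0, 0, 0, 0], [-0.49, 4.2, -0.0, 0, 0, 0, 0], [-0.58, 4.67, -0.0, 0, 0, 0, 0]]
[0.5142 0.1498 0.222 ] 146.99
```

Call:
carry_out(targets=[[[0, 0, 0, 0, 0, 0, 0], [0, 0, 0, 0, 0, 0, 0], [0, 0, 0, 0, 0, 0, 0], [-0.01, 0.21, 0, 0, 0, 0, 0], [-0.03, 0.62, 0, 0, 0, 0, 0], [-0.08, 1.24, 0, 0, 0, 0, 0], [-0.14, 1.86, 0, 0, 0, 0, 0], [-0.22, 2.48, 0, 0, 0, 0, 0], [-0.3, 3.1, 0, 0, 0, 0, 0], [-0.39, 3.67, 0, 0, 0, 0, 0], [-0.49, 4.2, 0, 0, 0, 0, 0], [-0.58, 4.67, 0, 0, 0, 0, 0]]])

```text
t: 7.4
tcp_pos: [0.5142, 0.1496, 0.2222]
tool_rot: [0.284, 0.959, -0.0, -0.0]
force: [0.3, 0.3, 0.0]
finger_gap: 0.002
gripper_force: 0.0
```

```bash
sed -i 's/(14,100,90),(32/(17,100,90),(32/' h.py; python3 - <<'E'
from h import *
from p import *
print(shade()[:2]);
f=.5013;w=[]
for s in [4.2,3.8,3.3,2.9,2.4,2.0,1.6,1.2,.8,.6,.4,.3]:
    f+=s/300;w.append([*at(f,.0845),.222,147])
print(f);plan(w,save=False)
E
```

```text
(7.4, [(0.3353, 0.2995, 161)])
0.5796333333333334
[[-0.09, 0.43, -0.0, 0, 0, 0, 0], [-0.18, 0.82, -0.0, 0, 0, 0, 0], [-0.25, 1.15, -0.0, 0, 0, 0, 0], [-0.33, 1.44, -0.0, 0, 0, 0, 0], [-0.39, 1.68, -0.0, 0, 0, 0, 0], [-0.44, 1.88, -0.0, 0, 0, 0, 0], [-0.48, 2.05, -0.0, 0, 0, 0, 0], [-0.52, 2.17, -0.0, 0, 0, 0, 0], [-0.54, 2.25, -0.0, 0, 0, 0, 0], [-0.56, 2.31, -0.0, 0, 0, 0, 0], [-0.57, 2.35, -0.0, 0, 0, 0, 0], [-0.58, 2.38, -0.0, 0, 0, 0, 0]]
[0.532  0.1666 0.222 ] 146.99
```

```bash
python3 - <<'E'
from h import *
for i in range(3):
    t,r,im=shade();print(t,r)
cv2.imwrite("pics/f.png",cv2.resize(im[100:220,200:360],None,fx=4,fy=4)[:,:,::-1])
E
```

```text
7.45 [(0.3383, 0.2992, 159)]
7.5 [(0.3423, 0.2995, 162)]
7.55 [(0.3443, 0.2997, 160)]
```

View pics/f.png

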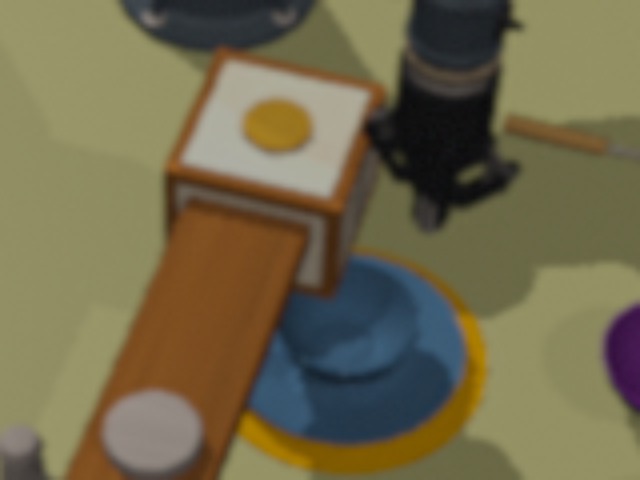

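The knuckles stick out along the closing axis and touched the shade softly, so it has slowed to 0.06 rad/s at 0.344. I'll turn the tool 90° so that its flat side faces the shade, and back it off while turning.

```bash
python3 - <<'E'
from p import *
import json
s=load();print(s)
e=[*at(.66,.081),.222,57]
plan(lin([*s["p"],147],e,13)[:12])
E
```

```text
{'p': [0.5142041553819359, 0.14983918953922037, 0.22199999999999995], 'yaw': 146.99}
[[-0.1, 0.34, -0.0, 0, 0, 7, 0], [-0.2, 0.68, -0.0, 0, 0, 14, 0], [-0.31, 1.02, -0.0, 0, 0, 21, 0], [-0.41, 1.36, -0.0, 0, 0, 28, 0], [-0.51, 1.69, -0.0, 0, 0, 35, 0], [-0.61, 2.03, -0.0, 0, 0, 42, 0], [-0.72, 2.37, -0.0, 0, 0, 48, 0], [-0.82, 2.71, -0.0, 0, 0, 55, 0], [-0.92, 3.05, -0.0, 0, 0, 62, 0], [-1.02, 3.39, -0.0, 0, 0, 69, 0], [-1.13, 3.73, -0.0, 0, 0, 76, 0], [-1.23, 4.07, -0.0, 0, 0, 83, 0]]
[0.5467 0.1773 0.222 ] 63.99000000000001
```

Call:
carry_out(targets=[[[-0.1, 0.5, 0, 0, 0, 7, 0], [-0.2, 1.0, 0, 0, 0, 14, 0], [-0.31, 1.5, 0, 0, 0, 21, 0], [-0.41, 2.0, 0, 0, 0, 28, 0], [-0.51, 2.5, 0, 0, 0, 35, 0], [-0.61, 2.8, 0, 0, 0, 42, 0], [-0.72, 3.1, 0, 0, 0, 48, 0], [-0.82, 3.4, 0, 0, 0, 55, 0], [-0.92, 3.6, 0, 0, 0, 62, 0], [-1.02, 3.8, 0, 0, 0, 69, 0], [-1.13, 3.95, 0, 0, 0, 76, 0], [-1.23, 4.07, 0, 0, 0, 83, 0]]])

```text
t: 8.6
tcp_pos: [0.546, 0.1763, 0.2222]
tool_rot: [0.85, 0.527, -0.0, -0.0]
force: [-0.2, 0.4, -0.6]
finger_gap: -0.001
gripper_force: 0.0
```

```bash
python3 - <<'E'
from h import *
t,r,im=shade();print(t,r);t,r,im=shade("top");print(t,r)
cv2.imwrite("pics/g.png",im[:,:,::-1])
t,r,im=shade();print(t,r);
E
```

```text
8.6 [(0.4061, 0.3004, 168)]
8.65 [(0.4073, 0.2996, 407), (0.1749, 0.3234, 38)]
8.7 [(0.41, 0.3006, 161)]
```

View pics/g.png

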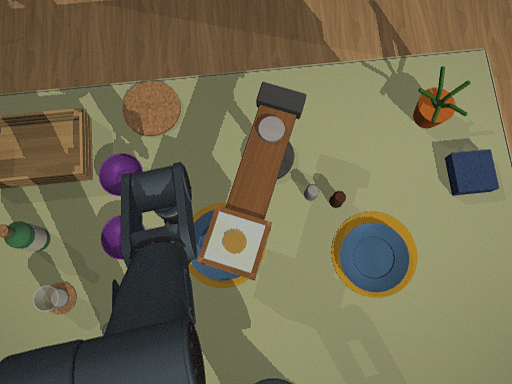

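```bash
python3 - <<'E'
from p import *
s=load();b=at(.535,.081)
plan(lin([*s["p"],64],[*b,.222,57],10)+[[*b,.222,57]]*2)
E
```

```text
[[-0.32, -0.14, -0.0, 0, 0, 1, 0], [-0.65, -0.28, -0.0, 0, 0, 1, 0], [-0.97, -0.42, -0.0, 0, 0, 2, 0], [-1.3, -0.56, -0.0, 0, 0, 3, 0], [-1.62, -0.7, -0.0, 0, 0, 3, 0], [-1.95, -0.84, -0.0, 0, 0, 4, 0], [-2.27, -0.98, -0.0, 0, 0, 5, 0], [-2.6, -1.12, -0.0, 0, 0, 6, 0], [-2.92, -1.26, -0.0, 0, 0, 6, 0], [-3.24, -1.4, -0.0, 0, 0, 7, 0], [-3.24, -1.4, -0.0, 0, 0, 7, 0], [-3.24, -1.4, -0.0, 0, 0, 7, 0]]
[0.5199 0.1543 0.222 ] 56.99000000000001
```

Call:
carry_out(targets=[[[-0.32, -0.14, 0, 0, 0, 1, 0], [-0.65, -0.28, 0, 0, 0, 1, 0], [-0.97, -0.42, 0, 0, 0, 2, 0], [-1.3, -0.56, 0, 0, 0, 3, 0], [-1.62, -0.7, 0, 0, 0, 3, 0], [-1.95, -0.84, 0, 0, 0, 4, 0], [-2.27, -0.98, 0, 0, 0, 5, 0], [-2.6, -1.12, 0, 0, 0, 6, 0], [-2.92, -1.26, 0, 0, 0, 6, 0], [-3.24, -1.4, 0, 0, 0, 7, 0], [-3.24, -1.4, 0, 0, 0, 7, 0], [-3.24, -1.4, 0, 0, 0, 7, 0]]])

```text
t: 9.75
tcp_pos: [0.5194, 0.1534, 0.2224]
tool_rot: [0.879, 0.477, 0.0, -0.0]
force: [-0.5, 0.0, -0.1]
finger_gap: -0.001
gripper_force: 0.0
```

```bash
python3 - <<'E'
from h import *
print(shade()[:2]);t,r,im=shade();print(t,r)
cv2.imwrite("pics/i.png",cv2.resize(im[100:220,200:360],None,fx=4,fy=4)[:,:,::-1])
E
```

```text
(9.75, [(0.4657, 0.3001, 162)])
9.8 [(0.4662, 0.3, 161)]
```

View pics/i.png

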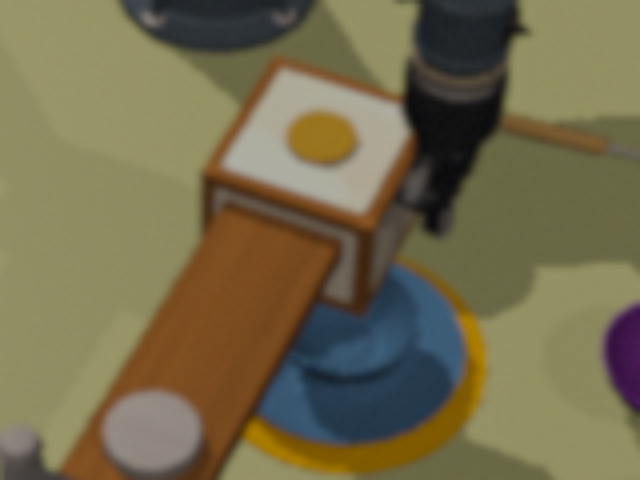

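```bash
python3 - <<'E'
from p import *
f=.535;w=[]
for s in [0]*9+[.3,.5,.6]:
    f+=s/300;w.append([*at(f,.081),.222,57])
print(f);plan(w)
E
```

```text
0.5396666666666667
[[-0.0, 0.0, -0.0, 0, 0, 0, 0], [-0.0, 0.0, -0.0, 0, 0, 0, 0], [-0.0, 0.0, -0.0, 0, 0, 0, 0], [-0.0, 0.0, -0.0, 0, 0, 0, 0], [-0.0, 0.0, -0.0, 0, 0, 0, 0], [-0.0, 0.0, -0.0, 0, 0, 0, 0], [-0.0, 0.0, -0.0, 0, 0, 0, 0], [-0.0, 0.0, -0.0, 0, 0, 0, 0], [-0.0, 0.0, -0.0, 0, 0, 0, 0], [0.03, 0.01, -0.0, 0, 0, 0, 0], [0.08, 0.02, -0.0, 0, 0, 0, 0], [0.14, 0.04, -0.0, 0, 0, 0, 0]]
[0.521  0.1552 0.222 ] 56.99000000000001
```

Call:
carry_out(targets=[[[0, 0, 0, 0, 0, 0, 0], [0, 0, 0, 0, 0, 0, 0], [0, 0, 0, 0, 0, 0, 0], [0, 0, 0, 0, 0, 0, 0], [0, 0, 0, 0, 0, 0, 0], [0, 0, 0, 0, 0, 0, 0], [0, 0, 0, 0, 0, 0, 0], [0, 0, 0, 0, 0, 0, 0], [0, 0, 0, 0, 0, 0, 0], [0.03, 0.01, 0, 0, 0, 0, 0], [0.08, 0.02, 0, 0, 0, 0, 0], [0.14, 0.04, 0, 0, 0, 0, 0]]])

```text
t: 10.85
tcp_pos: [0.5206, 0.1545, 0.2223]
tool_rot: [0.879, 0.477, -0.0, -0.0]
force: [0.1, -0.7, 0.6]
finger_gap: -0.003
gripper_force: 0.0
```

```bash
python3 - <<'E'
from h import *
print(shade()[:2]);print(shade()[:2])
E
```

```text
(10.85, [(0.5116, 0.3009, 159)])
(10.9, [(0.5146, 0.3004, 167)])
```

```bash
python3 - <<'E'
from p import *
f=.53967;w=[]
for s in [0,.2,.3,.4,.4,.5,.5,.6,.6,.6,.6,.6]:
    f+=s/300;w.append([*at(f,.081),.222,57])
print(f);plan(w)
E
```

```text
0.5573366666666667
[[-0.0, -0.0, -0.0, 0, 0, 0, 0], [0.02, 0.0, -0.0, 0, 0, 0, 0], [0.05, 0.01, -0.0, 0, 0, 0, 0], [0.09, 0.02, -0.0, 0, 0, 0, 0], [0.13, 0.03, -0.0, 0, 0, 0, 0], [0.18, 0.04, -0.0, 0, 0, 0, 0], [0.23, 0.05, -0.0, 0, 0, 0, 0], [0.29, 0.07, -0.0, 0, 0, 0, 0], [0.35, 0.08, -0.0, 0, 0, 0, 0], [0.41, 0.1, -0.0, 0, 0, 0, 0], [0.47, 0.11, -0.0, 0, 0, 0, 0], [0.53, 0.13, -0.0, 0, 0, 0, 0]]
[0.525 0.159 0.222] 56.99000000000001
```

Call:
carry_out(targets=[[[0, 0, 0, 0, 0, 0, 0], [0.02, 0, 0, 0, 0, 0, 0], [0.05, 0.01, 0, 0, 0, 0, 0], [0.09, 0.02, 0, 0, 0, 0, 0], [0.13, 0.03, 0, 0, 0, 0, 0], [0.18, 0.04, 0, 0, 0, 0, 0], [0.23, 0.05, 0, 0, 0, 0, 0], [0.29, 0.07, 0, 0, 0, 0, 0], [0.35, 0.08, 0, 0, 0, 0, 0], [0.41, 0.1, 0, 0, 0, 0, 0], [0.47, 0.11, 0, 0, 0, 0, 0], [0.53, 0.13, 0, 0, 0, 0, 0]]])

```text
t: 11.95
tcp_pos: [0.5246, 0.1583, 0.2223]
tool_rot: [0.879, 0.477, -0.0, -0.0]
force: [-0.2, 0.6, -0.1]
finger_gap: 0.003
gripper_force: 0.0
```

```bash
python3 - <<'E'
from h import *
print(shade()[:2]);print(shade()[:2]);print(shade("top")[:2])
E
```

```text
(11.95, [(0.5436, 0.3, 170)])
(12.0, [(0.5446, 0.3002, 169)])
(12.05, [(0.544, 0.2997, 411), (2.6658, 0.2892, 176), (-2.6621, 0.2817, 153)])
```

Call:
carry_out(targets=[[[0.1, 0.03, 0, 0, 0, 0, 0], [0.2, 0.05, 0, 0, 0, 0, 0], [0.3, 0.07, 0, 0, 0, 0, 0], [0.3, 0.07, 0, 0, 0, 0, 0], [0.3, 0.07, 0, 0, 0, 0, 0], [0.3, 0.07, 0, 0, 0, 0, 0]]])

```text
t: 12.6
tcp_pos: [0.5267, 0.1604, 0.2223]
tool_rot: [0.879, 0.477, -0.0, -0.0]
force: [0.3, -0.5, 0.1]
finger_gap: 0.002
gripper_force: 0.0
```

```bash
python3 - <<'E'
from h import *
for i in range(4):print(shade()[:2])
E
```

```text
(12.6, [(0.5523, 0.3005, 167)])
(12.65, [(0.5542, 0.3001, 163)])
(12.7, [(0.5545, 0.2999, 163)])
(12.75, [(0.5547, 0.3, 163)])
```

```bash
python3 - <<'E'
from p import *
import json
s=load();c=np.radians(s["yaw"]);s["p"]=list(np.array(s["p"])+.003*np.array([np.cos(c),np.sin(c),0])+.0007*np.array([np.sin(c),-np.cos(c),0]));json.dump(s,open(F,"w"))
plan(lin([*s["p"],57],[*at(.593,.081),.222,57],12))
E
```

```text
[[0.06, 0.02, -0.0, 0, 0, 0, 0], [0.13, 0.04, -0.0, 0, 0, 0, 0], [0.19, 0.05, -0.0, 0, 0, 0, 0], [0.26, 0.07, -0.0, 0, 0, 0, 0], [0.32, 0.09, -0.0, 0, 0, 0, 0], [0.39, 0.11, -0.0, 0, 0, 0, 0], [0.45, 0.12, -0.0, 0, 0, 0, 0], [0.51, 0.14, -0.0, 0, 0, 0, 0], [0.58, 0.16, -0.0, 0, 0, 0, 0], [0.64, 0.18, -0.0, 0, 0, 0, 0], [0.71, 0.2, -0.0, 0, 0, 0, 0], [0.77, 0.21, -0.0, 0, 0, 0, 0]]
[0.5332 0.1664 0.222 ] 56.99000000000001
```

Call:
carry_out(targets=[[[0.06, 0.02, 0, 0, 0, 0, 0], [0.13, 0.04, 0, 0, 0, 0, 0], [0.19, 0.05, 0, 0, 0, 0, 0], [0.26, 0.07, 0, 0, 0, 0, 0], [0.32, 0.09, 0, 0, 0, 0, 0], [0.39, 0.11, 0, 0, 0, 0, 0], [0.45, 0.12, 0, 0, 0, 0, 0], [0.51, 0.14, 0, 0, 0, 0, 0], [0.58, 0.16, 0, 0, 0, 0, 0], [0.64, 0.18, 0, 0, 0, 0, 0], [0.71, 0.2, 0, 0, 0, 0, 0], [0.77, 0.21, 0, 0, 0, 0, 0]]])

```text
t: 13.8
tcp_pos: [0.5328, 0.1657, 0.2223]
tool_rot: [0.879, 0.477, 0.0, 0.0]
force: [0.2, 0.2, -0.1]
finger_gap: -0.0
gripper_force: 0.0
```

Call:
carry_out(targets=[[[0, 0, 0, 0, 0, 0, 0], [0, 0, 0, 0, 0, 0, 0], [0, 0, 0, 0, 0, 0, 0], [0, 0, 0, 0, 0, 0, 0]]])

```text
t: 14.13
tcp_pos: [0.5327, 0.1657, 0.2223]
tool_rot: [0.879, 0.477, -0.0, -0.0]
force: [-0.0, 0.9, 0.3]
finger_gap: -0.0
gripper_force: 0.0
```

```bash
python3 - <<'E'
from h import *
for i in range(3):print(shade()[:2])
E
```

```text
(14.1333, [(0.5691, 0.3002, 165)])
(14.1833, [(0.5691, 0.3002, 165)])
(14.2333, [(0.5684, 0.3003, 167)])
```

Call:
carry_out(targets=[[[0, 0, 0, 0, 0, 0, 0], [0, 0, 0, 0, 0, 0, 0], [0, 0, 0, 0, 0, 0, 0], [0, 0, 0, 0, 0, 0, 0], [0, 0, 0, 0, 0, 0, 0], [0, 0, 0, 0, 0, 0, 0], [0, 0, 0, 0, 0, 0, 0], [0, 0, 0, 0, 0, 0, 0], [0, 0, 0, 0, 0, 0, 0], [0, 0, 0, 0, 0, 0, 0], [0, 0, 0, 0, 0, 0, 0], [0, 0, 0, 0, 0, 0, 0]]])

```text
t: 15.28
tcp_pos: [0.5327, 0.1657, 0.2223]
tool_rot: [0.879, 0.477, 0.0, 0.0]
force: [0.7, 0.4, -0.0]
finger_gap: -0.001
gripper_force: 0.0
```

```bash
python3 - <<'E'
from h import *
for i in range(3):print(shade()[:2])
E
```

```text
(15.2833, [(0.5745, 0.3, 170)])
(15.3333, [(0.5745, 0.3, 170)])
(15.3833, [(0.5749, 0.3001, 170)])
```

Call:
carry_out(targets=[[[0, 0, 0, 0, 0, 0, 0], [0, 0, 0, 0, 0, 0, 0], [0, 0, 0, 0, 0, 0, 0], [0, 0, 0, 0, 0, 0, 0], [0, 0, 0, 0, 0, 0, 0], [0, 0, 0, 0, 0, 0, 0], [0, 0, 0, 0, 0, 0, 0], [0, 0, 0, 0, 0, 0, 0], [0, 0, 0, 0, 0, 0, 0], [0, 0, 0, 0, 0, 0, 0], [0, 0, 0, 0, 0, 0, 0], [0, 0, 0, 0, 0, 0, 0]]])

```text
t: 16.43
tcp_pos: [0.5327, 0.1657, 0.2223]
tool_rot: [0.879, 0.477, 0.0, 0.0]
force: [-0.6, -0.7, 0.3]
finger_gap: -0.001
gripper_force: 0.0
```

Call:
carry_out(targets=[[[0, 0, 0, 0, 0, 0, 0], [0, 0, 0, 0, 0, 0, 0], [0, 0, 0, 0, 0, 0, 0], [0, 0, 0, 0, 0, 0, 0], [0, 0, 0, 0, 0, 0, 0], [0, 0, 0, 0, 0, 0, 0], [0.3, 0, 0, 0, 0, 0, 0], [1, 0, 0, 0, 0, 0, 0], [2, 0, 0, 0, 0, 0, 0], [3.5, 0, 0, 0, 0, 0, 0], [5, 0, 0, 0, 0, 0, 0], [6, 0, 0, 0, 0, 0, 0]]])

```text
t: 17.43
tcp_pos: [0.5668, 0.2178, 0.2224]
tool_rot: [0.879, 0.477, 0.001, 0.0]
force: [0.1, 1.2, -0.0]
finger_gap: -0.001
gripper_force: 0.0
```

```bash
python3 - <<'E'
from h import *
for n in("scene","top","scene"):
    t,r,im=shade(n);print(t,r)
cv2.imwrite("pics/j.png",im[:,:,::-1])
E
```

```text
17.4333 [(0.5765, 0.3003, 169)]
17.4833 [(0.5749, 0.2995, 400), (-2.6521, 0.3084, 106)]
17.5333 [(0.5769, 0.3002, 168)]
```

View pics/j.png

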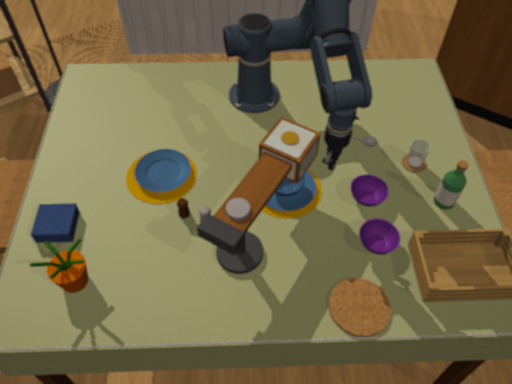

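The shade at (290,138) hangs over the bowl, and the gripper stands clear at (335,150). I'll wait a second to check that it has stopped.

Call:
carry_out(targets=[[[0, 0, 0, 0, 0, 0, 0], [0, 0, 0, 0, 0, 0, 0], [0, 0, 0, 0, 0, 0, 0], [0, 0, 0, 0, 0, 0, 0], [0, 0, 0, 0, 0, 0, 0], [0, 0, 0, 0, 0, 0, 0], [0, 0, 0, 0, 0, 0, 0], [0, 0, 0, 0, 0, 0, 0], [0, 0, 0, 0, 0, 0, 0], [0, 0, 0, 0, 0, 0, 0], [0, 0, 0, 0, 0, 0, 0], [0, 0, 0, 0, 0, 0, 0]]])

```text
t: 18.58
tcp_pos: [0.5654, 0.216, 0.2223]
tool_rot: [0.879, 0.477, -0.0, -0.0]
force: [0.6, -0.6, -0.8]
finger_gap: 0.002
gripper_force: 0.0
```

```bash
python3 - <<'E'
from h import *
a=shade();print(a[:2])
if abs(a[1][0][0]-.577)<.003:
    from station import sign_off;print(sign_off())
E
```

```text
(18.5833, [(0.5769, 0.3003, 168)])
the job is handed in; nothing more can be done
None
```

The shade hangs at rest centred over the bowl, within about 1 mm by camera, with the gripper clear of it; I handed the job in at 18.6 s, and the one slip was the gripper's knuckles softly touching the shade while braking.

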